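# Set the readout's stiff display to the slope of the bevel gauge

## Robot

A 6-joint arm with a two-finger parallel gripper is mounted at the origin on a cart in front of the work surface, level with it; the furniture and walls round the work are solid. World frame = base frame: x ahead of the robot, y to its left, z up, the work surface at z = 0. Lengths are in m, angles in rad, forces in N, time in s.
With the tool pointing down it reaches from about 0.325 to 0.775 m from the base axis. Payload 5.5 kg.
Tool frame: the origin (TCP) lies where the fingers leave the gripper's body, on its centre line; the fingertips stand 80 mm ahead of it and the grasp point (between the pads) lies 61 mm ahead of it; z points along the fingers, y is the line along which they close (so a half turn about z gives the same grasp; the last joint's range is limited). The gripper opens to 88 mm and grips with 3 to 60 N. Pads are 20 mm wide; open, the fingers measure 115 mm over their backs; the gripper's body (75 mm by 178 mm) begins 61 mm behind the grasp point.
Start: joints at [-0.057, 0.091, 1.231, -0, 1.82, -0.057], TCP at [0.6, -0, 0.303] pointing down, gripper open.
Joint ranges: [-2.87, 2.87], [-0.86, 2.18], [0.17, 2.46], [-1.51, 4.65], [0.06, 2.69], [-2.65, 2.65]. Speed limits (rad/s): [2.57, 2.57, 3.01, 3.14, 3.14, 3.14].

## Interface

Orientations are given as a rotation vector (axis times angle).
In Python, from cell import manip gives the robot as it stands. The module is installed in compiled form; this text tells all that it offers.
- The arm moves only by the shell command python3 -m jog 'ROWS' [FORCE]. ROWS is JSON, a list of rows, each an object with "translation": the shift along the tool's x, y, z as a fraction of full scale, a list of three; "delta_rot": the turn, a rotation vector about the tool's x, y, z as a fraction of full scale, a list of three; "fingers": the finger opening in mm, from 0 to 87.8. In form: [{"translation": [tx, ty, tz], "delta_rot": [ax, ay, az], "fingers": fingers}, ...]. A call has 1 to 10 rows; each row shifts and turns the commanded pose from where the row before left it, along the tool's axes as they then stand; what a row does not reach is not made up. Full scale, the value 1, is 0.04 m for a shift and 4 degrees for a turn. A row lasts 1/12 s, in which the tool goes at most 41.7 mm and 7.16 degrees, less where a joint would pass 70% of its speed; a pose out of reach is approached as far as the arm can. A call with a number of a shift or a turn outside -1 to 1 is refused whole. A call with a gripper value outside its range is refused whole. The fingers move at their own pace and stop on an object; FORCE is the grip in N (left out, the last holds). Time passes only in rows, so rows that do not move let the fingers close. It gives the time, the measured TCP pose, the force, the opening and the grip force at its end, in the units of the state.
- manip.get_state(): the state, without advancing time (a new reading comes with each control period).
- manip.camera(name): name is "scene" or "side" or "wrist"; returns a dict with "image" (384x512x3 uint8, blue, green, red), "fov_y" (degrees; the focal length in pixels is half the picture's height over the tangent of half this angle, whatever the lens; pixels are square), "cx", "cy" (the principal point, pixels), "rvec" (rotation vector, rad) and "tvec" (3), from world to camera coordinates, as OpenCV has them; the wrist camera has in their place "tool_from_camera" (4x4, takes a point from camera to tool coordinates, whose origin is the TCP and whose axes are the flange's). Camera axes: x right, y down, z forward; pixel columns grow to the right and rows downward; lengths in m; the calibration is good to about 2 mm. A picture is of the moment at which its call begins: read the wrist's pose just before it. There is no depth.
- manip.hand_in(): hands the job in; it is judged then, once.
The state is a dict: "time_s": time; "joints": joint angles; "joint_velocities": joint speeds; "joint_torque": joint torques, N m; "tool_pos": TCP position; "tcp_rot": TCP orientation; "wrist_force": force on the tool from outside, world axes, zero at the start; "ft_torque": the same for the moment, N m; "width": opening from 0.0 (shut) to 1.0 (fully open); "grip_force": force on a finger pad.
Only numpy, scipy, OpenCV 4.12 (cv2) and the standard library are available. Lean on these libraries where they do the work, as an engineer would, in place of code of your own. Each camera call takes 0.05 s, during which the arm holds its last target. There are 200 camera calls.

## Task

Raise the display of the readout and leave it standing at the same slope as the blade of the bevel gauge beside it, within about 3 degrees once you have let go. Its pull bar is meant for this; the hinge is stiff and springs back noticeably when released, so you may have to take hold again and correct it. Do not shift the gauge or its blade, and do not knock over the brown bottle.

Things in the scene. Friction and masses are not known exactly. Their poses are not given: they have to be found in the camera images.
- readout: Keyboard half of a portable grey readout, 150 (x) x 140 (y) x 36 mm high, fastened to the worktop. Origin: centre of its underside; x points away from the front, towards the hinge side, y along the hinge, z up.
- display: Flat grey display panel, 142 x 138 x 11 mm. Origin on the hinge axis (69 mm along +x and 46 mm above the readout's origin). The panel runs along its own -x, 12 to 154 mm from the hinge. Shut, its axes equal the readout's; opening turns it about +y, front edge up. Starts 10 to 20 degrees ajar. Friction holds it where it is left (some 4 N at the bar), but its arms spring back 10 degrees or more.
- pull_bar (a point): Middle of the display's pull bar: a steel bar 12 mm thick and 42 mm long, parallel to the hinge, on two short arms ahead of the display's front edge (its centre 187 mm from the hinge axis, 33 mm beyond the panel's edge). It can be pinched across its two ends. Axes as those of the display.
- gauge: Bevel gauge standing loose beside the readout, left or right of it and pointing the same way: a dark steel stock 130 x 46 x 20 mm, 0.9 kg. Origin: centre of its underside.
- blade: Steel blade of the gauge, 165 x 5 x 24 mm, clamped at the wanted slope (45 to 75 degrees above level). Origin at its pivot, 45 mm towards +x of the gauge's origin and 36 mm up; the blade runs along its own -x to 152 mm from the pivot. Its x axis and the display's x axis must become parallel; the two pivot axes are already parallel.
- etchant: Brown dropper bottle, 46 mm across, 120 mm tall, standing on the other side of the readout. Origin: centre of its underside.
- blade_tip (a point): Free end of the gauge blade, 152 mm from its pivot. Axes as those of the blade.
Mind the look-alikes: they are no part of the job. What is shaped like the etchant but orange is not meant.

How it is judged:
By the outcome, as a careful person would: the job done as asked, in the order asked, and still so for the second after the job is handed in, with the robot touching nothing.
It also fails if it takes over 58 s, if anything falls off the work surface, if the arm or the gripper's body presses on something with over 40 N, if the wrist force passes 120 N, or if a joint passes its speed limit or range.

## Working session

There is one attempt and no reset: what is moved stays moved. The work goes in short steps, Python scripts to look and compute and a shell command to move; the robot and the scene stay as the last step left them, time stands still between calls to the robot, and variables do not carry over. Pictures are saved under pics/ and viewed, at most 10 in all, crops included, and the job is handed in when it is done.

```bash
mkdir -p pics
cat > h.py <<'E'
import cv2, numpy as np
from cell import manip
def shot(n,f):
    s=manip.get_state(); c=manip.camera(n); cv2.imwrite('pics/'+f,c['image'])
    c.pop('image'); 
    np.save('pics/'+f+'.npy',{'c':c,'s':s},allow_pickle=True)
    return c,s
E
python3 - <<'E'
from h import *
import cv2
a=shot('scene','s0.png');b=shot('side','d0.png')
for c,s in(a,b): print(c['fov_y'],c['cx'],c['cy'],c['rvec'],c['tvec'], -cv2.Rodrigues(np.array(c['rvec']))[0].T@np.array(c['tvec']).ravel())
print(s)
E
```

```text
51.693468769784644 260.99551011579626 188.29700423900326 [ 2.09918351 -1.28663459  0.48362367] [-0.38666197  0.40775184  0.58952197] [ 0.09617233 -0.39479492  0.70582792]
45.235133667031725 254.10458086985008 193.69534266849942 [ 0.43852891 -2.66191803  1.31613483] [0.53611819 0.24651581 0.76019435] [0.36570264 0.6020791  0.65562988]
{'time_s': 0.05, 'joints': array([-5.67050161e-02,  9.18609363e-02,  1.23183785e+00,  9.69941563e-07,
        1.81980216e+00, -5.66940413e-02]), 'joint_velocities': array([ 0.00044263, -0.0013856 , -0.00243418, -0.00033411,  0.00038751,
       -0.00140646]), 'joint_torque': array([ 2.37489614e-03, -4.48199165e+01, -4.07906091e+01,  6.99872640e-02,
        2.87535635e-02, -1.53257315e-04]), 'tool_pos': array([5.99866810e-01, 3.02725262e-06, 3.01532618e-01]), 'tcp_rot': array([-2.22044581e+00, -2.22042197e+00,  1.99405685e-03]), 'wrist_force': array([-0.24665997, -0.25653055, -0.1105342 ]), 'ft_torque': array([ 0.01763778, -0.04183046,  0.04079567]), 'grip_force': 0.0, 'width': 1.0016013439773044}
```

View pics/s0.png

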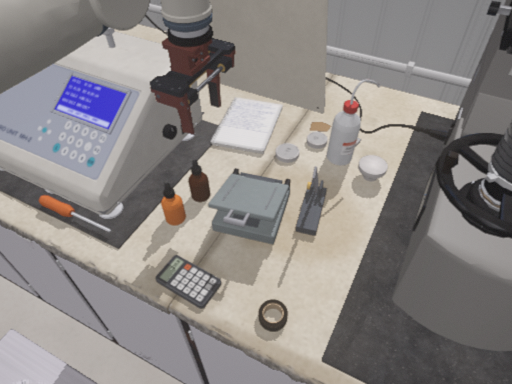

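View pics/d0.png

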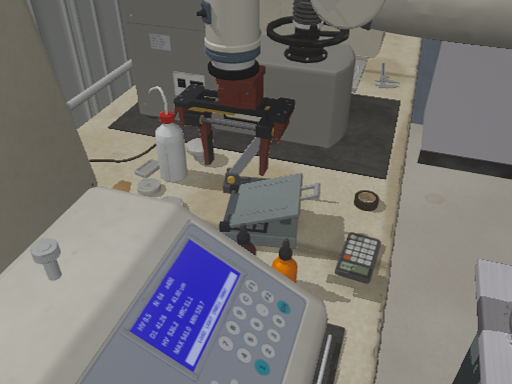

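Run:
```python
from h import *
shot('wrist','w0.png')
s=cv2.imread('pics/s0.png')[140:260,155:335]; d=cv2.imread('pics/d0.png')[125:275,200:350];w=cv2.imread('pics/w0.png')
S=cv2.resize(s,None,fx=4.4,fy=4.4,interpolation=cv2.INTER_CUBIC);cv2.imwrite('pics/s0c.png',S)
D=cv2.resize(d,None,fx=4,fy=4,interpolation=cv2.INTER_CUBIC);cv2.imwrite('pics/d0c.png',D)
```

```text
(no output)
```

View pics/s0c.png

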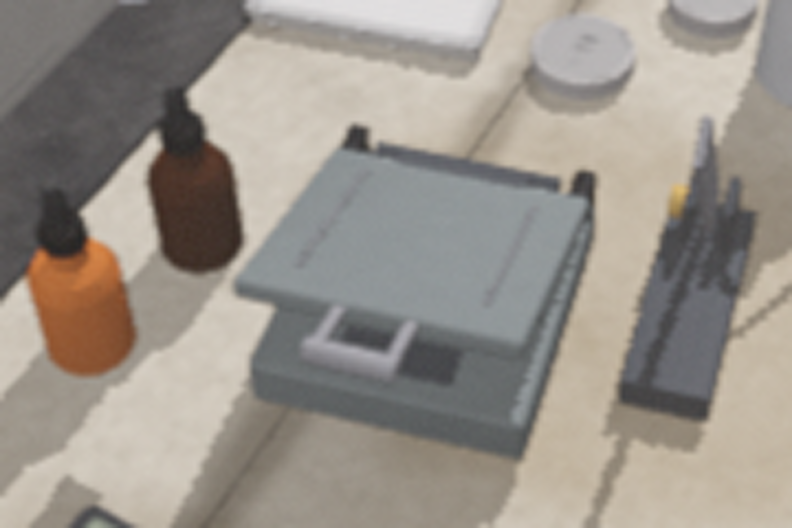

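View pics/d0c.png

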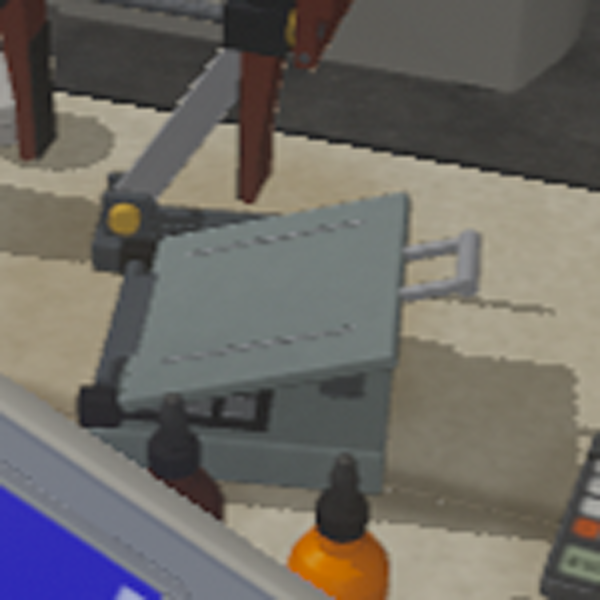

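View pics/w0.png

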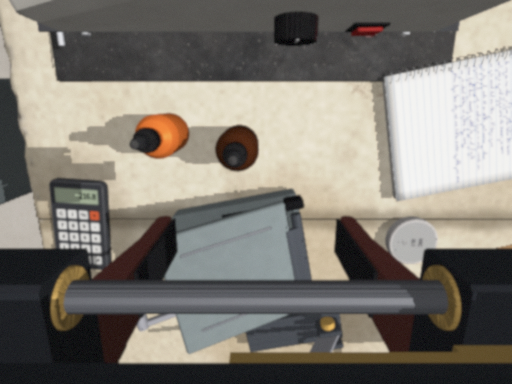

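```bash
cat >> h.py <<'E'
from scipy.optimize import least_squares
def load(f): return np.load('pics/'+f+'.npy',allow_pickle=True).item()
def proj(c,P):
    f=192/np.tan(np.radians(c['fov_y']/2)); K=np.array([[f,0,c['cx']],[0,f,c['cy']],[0,0,1]])
    return cv2.projectPoints(np.atleast_2d(P).astype(float),np.array(c['rvec']),np.array(c['tvec']),K,None)[0][:,0]
def tri(c1,p1,c2,p2,x0=(.6,0,.1)):
    r=least_squares(lambda X:np.r_[proj(c1,X)[0]-p1,proj(c2,X)[0]-p2],x0); return r.x,np.abs(r.fun).max()
def Rz(a): return cv2.Rodrigues(np.array([0,0,a]))[0]
def Ry(a): return cv2.Rodrigues(np.array([0,a,0.]))[0]
def base(p,P): return np.array([p[0],p[1],0])+np.asarray(P,float)@Rz(p[2]).T
def disp(p,P): return base(p,np.array([.069,0,.046])+np.asarray(P,float)@Ry(p[3]).T)
E
cat > fit.py <<'E'
from h import *
cs=load('s0.png')['c'];cd=load('d0.png')['c']
S=lambda u,v:np.array([155+u/4.4,140+v/4.4]); D=lambda u,v:np.array([200+u/4,125+v/4])
# panel top corners: FL,FR,BL,BR ; bars ends
o=[(cs,'t',-.154,.069,S(238,286)),(cs,'t',-.154,-.069,S(520,345)),(cs,'t',-.012,.069,S(338,152)),(cs,'t',-.012,-.069,S(590,198)),
(cd,'t',-.154,.069,D(396,358)),(cd,'t',-.154,-.069,D(408,195)),(cd,'t',-.012,.069,D(122,402)),(cd,'t',-.012,-.069,D(163,238)),
(cs,'bar',-.187,.021,S(307,352)),(cs,'bar',-.187,-.021,S(396,370)),(cd,'bar',-.187,.021,D(467,290)),(cd,'bar',-.187,-.021,D(469,237)),
(cs,'b',-.075,.07,S(257,394)),(cs,'b',-.075,-.07,S(522,456)),(cd,'b',-.075,.07,D(382,492))]
def res(p):
    out=[]
    for c,k,x,y,uv in o:
        P=base(p,[x,y,0]) if k=='b' else disp(p,[x,y,p[4] if k=='t' else p[5]])
        out.append(proj(c,P)[0]-uv)
    return np.array(out)
r=least_squares(lambda p:res(p).ravel(),[.6,-.03,0,.25,0.0,0.],loss='soft_l1')
print(r.x,np.degrees(r.x[2:4]));print(res(r.x).round(1).tolist())
p=r.x;print('bar',disp(p,[-.187,0,p[5]]),'hinge',disp(p,[0,0,0]))
for y,a,b in((.021,S(307,352),D(467,290)),(-.021,S(396,370),D(469,237))): print('tri bar',tri(cs,a,cd,b))
E
python3 fit.py
```

```text
[ 0.58641377 -0.11211086  0.19419155  0.31738907  0.00141114 -0.00089539] [11.12635622 18.185054  ]
[[-1.5, 0.3], [0.9, 1.6], [-0.8, -0.2], [0.1, 1.1], [-0.6, -0.3], [-0.1, -0.9], [-1.8, -0.0], [-1.2, 0.1], [-0.4, 0.1], [0.3, 0.8], [-0.4, -0.7], [-0.4, -0.0], [-1.1, 3.0], [0.5, 3.4], [-1.0, 2.7]]
bar [ 0.47952195 -0.13313327  0.10350962] hinge [ 0.65411684 -0.0987957   0.046     ]
tri bar (array([ 0.47544983, -0.11256294,  0.10264585]), np.float64(0.4328991656957726))
tri bar (array([ 0.48329631, -0.15286947,  0.10478942]), np.float64(0.3093577366137765))
```

```bash
python3 -m jog '[{"translation":[0,-1,-0.4],"delta_rot":[0,0,0],"fingers":87},{"translation":[0,-1,-0.4],"delta_rot":[0,0,0],"fingers":87},{"translation":[0,-1,-0.4],"delta_rot":[0,0,0],"fingers":87},{"translation":[0,0,0],"delta_rot":[0,0,1],"fingers":87},{"translation":[0,0,0],"delta_rot":[0,0,1],"fingers":87},{"translation":[0,0,0],"delta_rot":[0,0,1],"fingers":87},{"translation":[0,0,0],"delta_rot":[0,0,1],"fingers":87},{"translation":[0,0,0],"delta_rot":[0,0,1],"fingers":87},{"translation":[0,0,0],"delta_rot":[0,0,1],"fingers":87},{"translation":[0,0,0],"delta_rot":[0,0,1],"fingers":87}]' 25
python3 -m jog '[{"translation":[0,0,0],"delta_rot":[0,0,1],"fingers":87},{"translation":[0,0,0],"delta_rot":[0,0,1],"fingers":87},{"translation":[0,0,0],"delta_rot":[0,0,1],"fingers":87},{"translation":[0,0,0],"delta_rot":[0,0,1],"fingers":87},{"translation":[0,0,0],"delta_rot":[0,0,1],"fingers":87},{"translation":[0,0,0],"delta_rot":[0,0,1],"fingers":87},{"translation":[0,0,0],"delta_rot":[0,0,1],"fingers":87},{"translation":[0,0,0],"delta_rot":[0,0,1],"fingers":87},{"translation":[0,0,0],"delta_rot":[0,0,1],"fingers":87},{"translation":[0,0,0],"delta_rot":[0,0,1],"fingers":87}]'
python3 -m jog '[{"translation":[0,0,0],"delta_rot":[0,0,1],"fingers":87},{"translation":[0,0,0],"delta_rot":[0,0,1],"fingers":87},{"translation":[0,0,0],"delta_rot":[0,0,0.7],"fingers":87},{"translation":[0,0,0],"delta_rot":[0,0,0],"fingers":87},{"translation":[0,0,0],"delta_rot":[0,0,0],"fingers":87}]'
python3 - <<'E'
from h import *
c,s=shot('side','d1.png');shot('scene','s1.png')
a=cv2.imread('pics/d1.png')[115:205,205:325];b=cv2.imread('pics/s1.png')[155:245,270:340]
A=cv2.resize(a,(480,360),interpolation=cv2.INTER_CUBIC);B=cv2.resize(b,(280,360),interpolation=cv2.INTER_CUBIC)
cv2.imwrite('pics/c1.png',np.hstack([A,B]))
print(cv2.Rodrigues(s['tcp_rot'])[0].round(3),s['joints'])
E
```

```text
time_s: 0.98
tool_pos: [0.4839, -0.0, 0.3488]
tcp_rot: [-2.695, -1.613, 0.001]
wrist_force: [0.8, -0.8, -0.2]
width: 0.992
grip_force: 0.0
time_s: 1.82
tool_pos: [0.4839, 0.0, 0.3487]
tcp_rot: [-3.085, -0.594, 0.001]
wrist_force: [0.2, -0.2, -0.1]
width: 0.993
grip_force: 0.0
time_s: 2.23
tool_pos: [0.4839, 0.0, 0.3488]
tcp_rot: [-3.126, -0.309, 0.001]
wrist_force: [0.3, -0.0, 0.8]
width: 0.991
grip_force: 0.0
[[ 0.981  0.196 -0.   ]
 [ 0.196 -0.981  0.   ]
 [-0.    -0.    -1.   ]] [-7.03007693e-02 -2.04835401e-01  1.43341227e+00  5.88204912e-06
  1.91350706e+00  1.30341932e+00]
```

View pics/c1.png

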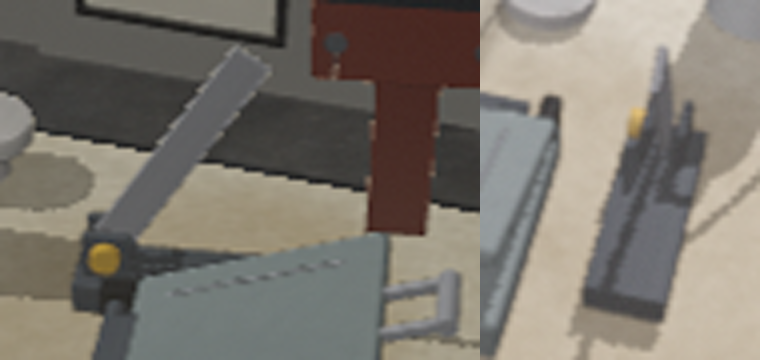

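```bash
cat > fitg.py <<'E'
from h import *
cs=load('s1.png')['c'];cd=load('d1.png')['c']
A=lambda u,v:np.array([205+(u+.5)/4-.5,115+(v+.5)/4-.5]); B=lambda u,v:np.array([270+(u-479.5)/4-.5,155+(v+.5)/4-.5])
def bl(p,P): # p: gx,gy,yaw,theta,yoff
    return base(p,np.array([.045,p[4],.036])+np.asarray(P,float)@Ry(p[3]).T)
def line(c,p,z,q):
    a,b=proj(c,bl(p,[[-.03,.0025,z],[-.152,.0025,z]])); n=np.array([-(b-a)[1],(b-a)[0]])/np.linalg.norm(b-a); return [n@(x-a) for x in q]
def res(p):
    r=[]
    r+=list(proj(cd,bl(p,[-.152,.0025,-.012]))[0]-A(240,47)); r+=list(proj(cd,bl(p,[-.152,.0025,.012]))[0]-A(270,73))
    r+=line(cd,p,-.012,[A(112,213),A(170,137),A(215,79)]); r+=line(cd,p,.012,[A(140,235),A(200,158),A(250,95)])
    r+=list(.7*(proj(cs,bl(p,[-.152,0,-.0]))[0]-B(661,52)))
    for P,q in(([-.065,.023,0],B(583,306)),([-.065,-.023,0],B(662,320)),([-.065,-.023,.02],B(664,300)),([-.065,.023,.02],B(587,287)),([.065,-.023,.02],B(706,133))): r+=list(proj(cs,base(p,P))[0]-q)
    return np.array(r)
for sgn in (1,):
    r=least_squares(res,[.6,-.22,.19,1.,0],loss='soft_l1')
    r2=least_squares(lambda q:res([q[0],q[1],.194,q[2],q[3]]),[.6,-.22,1.,0],loss='soft_l1')
    for x in (r.x,np.insert(r2.x,2,.194)): print(x.round(4),'yaw,theta',np.degrees(x[2:4]).round(2),'tip',bl(x,[-.152,0,0]).round(3)); print(res(x).round(1).tolist())
E
python3 fitg.py
```

```text
[ 6.5230e-01 -2.2660e-01  2.1020e-01  1.0496e+00 -3.0000e-04] yaw,theta [12.04 60.14] tip [ 0.622 -0.233  0.168]
[4.1, 3.9, -13.0, -8.1, -7.8, -6.9, -6.1, 11.3, 12.8, 14.2, 0.1, 0.2, -0.5, 0.1, 0.6, 0.9, 0.9, 0.5, -1.0, -0.7, -0.1, -1.3]
[ 6.5230e-01 -2.2720e-01  1.9400e-01  1.0502e+00 -3.0000e-04] yaw,theta [11.12 60.17] tip [ 0.622 -0.233  0.168]
[4.1, 3.9, -13.0, -8.1, -7.7, -6.9, -6.1, 11.4, 12.9, 14.3, 0.1, 0.2, -0.7, -0.1, 0.3, 1.1, 0.7, 0.6, -1.2, -0.8, 0.6, -1.0]
```

```bash
sed -i 's/.0025,-.012\]/.0025,TT]/;s/.0025,.012\]/.0025,-.012]/;s/TT/.012/;s/p,-.012,\[A/p,TT,[A/;s/p,.012,\[A/p,-.012,[A/;s/TT/.012/' fitg.py; python3 fitg.py
```

```text
[ 6.511e-01 -2.269e-01  2.101e-01  9.911e-01 -5.000e-04] yaw,theta [12.04 56.79] tip [ 0.614 -0.235  0.163]
[-1.2, 0.3, 0.4, -0.2, 1.4, 1.0, 0.8, 0.2, -0.3, -0.6, -0.6, 3.6, -0.6, 0.5, 0.5, 1.4, 0.8, 0.9, -1.1, -0.2, -0.1, -0.9]
[ 6.510e-01 -2.275e-01  1.940e-01  9.920e-01 -5.000e-04] yaw,theta [11.12 56.84] tip [ 0.614 -0.235  0.163]
[-1.2, 0.3, 0.5, -0.2, 1.5, 1.1, 0.9, 0.3, -0.3, -0.6, -0.6, 3.6, -0.8, 0.4, 0.2, 1.6, 0.6, 1.1, -1.3, -0.3, 0.5, -0.6]
```

```bash
python3 -m jog '[{"translation":[-0.19,0.81,0],"delta_rot":[0,0,0],"fingers":87},{"translation":[-0.19,0.81,0],"delta_rot":[0,0,0],"fingers":87},{"translation":[-0.19,0.81,0],"delta_rot":[0,0,0],"fingers":87},{"translation":[-0.19,0.81,0.5],"delta_rot":[0,0,0],"fingers":87},{"translation":[0,0,0.9],"delta_rot":[0,0,0],"fingers":87},{"translation":[0,0,0.8],"delta_rot":[0,0,0],"fingers":87},{"translation":[0,0,0],"delta_rot":[0,0,0],"fingers":87},{"translation":[0,0,0],"delta_rot":[0,0,0],"fingers":87}]'
python3 - <<'E'
from h import *
c,s=shot('wrist','w1.png')
T=np.array(c['tool_from_camera']);print(T.round(3))
# predicted bar ends in image
R=cv2.Rodrigues(s['tcp_rot'])[0]
f=192/np.tan(np.radians(c['fov_y']/2))
im=cv2.imread('pics/w1.png')
p=[.5864,-.1121,.1942,.3174]
for P in (disp(p,[-.187,.021,0]),disp(p,[-.187,-.021,0]),disp(p,[-.154,.069,.0]),disp(p,[-.154,-.069,0])):
    q=np.linalg.inv(T)@np.r_[R.T@(P-s['tool_pos']),1]; u=q[0]/q[2]*f+c['cx'];v=q[1]/q[2]*f+c['cy'];print(u,v)
    cv2.circle(im,(int(u),int(v)),3,(0,0,255),1)
cv2.imwrite('pics/w1m.png',im)
E
```

```text
time_s: 3.0
tool_pos: [0.4786, -0.1329, 0.2596]
tcp_rot: [-3.125, -0.307, 0.006]
wrist_force: [0.2, -0.2, 1.8]
width: 0.987
grip_force: 0.0
[[ 0.001 -0.966 -0.257  0.071]
 [ 1.     0.001 -0.    -0.   ]
 [ 0.    -0.257  0.966 -0.082]
 [ 0.     0.     0.     1.   ]]
229.99498685673453 194.75880248762826
283.60706591860054 194.91856067507734
169.51381519832165 152.78861031491533
344.40574228123035 153.26549866430446
```

View pics/w1m.png

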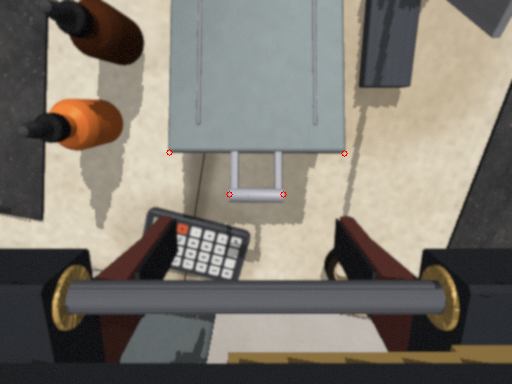

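```bash
python3 -m jog '[{"translation":[0,0,0.6],"delta_rot":[0,0,0],"fingers":87},{"translation":[0,0,0.6],"delta_rot":[0,0,0],"fingers":87},{"translation":[0,0,0.6],"delta_rot":[0,0,0],"fingers":87},{"translation":[0,0,0.6],"delta_rot":[0,0,0],"fingers":87},{"translation":[0,0,0],"delta_rot":[0,0,0],"fingers":87},{"translation":[0,0,0],"delta_rot":[0,0,0],"fingers":60},{"translation":[0,0,0],"delta_rot":[0,0,0],"fingers":35},{"translation":[0,0,0],"delta_rot":[0,0,0],"fingers":35},{"translation":[0,0,0],"delta_rot":[0,0,0],"fingers":35},{"translation":[0,0,0],"delta_rot":[0,0,0],"fingers":35}]' 25
python3 -m jog '[{"translation":[0,0,0],"delta_rot":[0,0,0],"fingers":35},{"translation":[0,0,0],"delta_rot":[0,0,0],"fingers":35}]'
```

```text
time_s: 3.88
tool_pos: [0.4799, -0.1332, 0.1667]
tcp_rot: [3.126, 0.307, 0.004]
wrist_force: [-0.0, -0.5, -0.2]
width: 0.651
grip_force: 0.0
time_s: 4.05
tool_pos: [0.4794, -0.1331, 0.1655]
tcp_rot: [3.126, 0.307, 0.001]
wrist_force: [0.3, -0.7, 1.2]
width: 0.497
grip_force: 0.0
```

```bash
python3 -m jog '[{"translation":[0,0,0],"delta_rot":[0,0,0],"fingers":35},{"translation":[0,0,0],"delta_rot":[0,0,0],"fingers":35},{"translation":[0,0,0],"delta_rot":[0,0,0],"fingers":35}]'
python3 -m jog '[{"translation":[0.143,0,-0.382],"delta_rot":[0,0,0],"fingers":35},{"translation":[0.176,0,-0.368],"delta_rot":[0,0,0],"fingers":35},{"translation":[0,0,0],"delta_rot":[0,0,0],"fingers":35}]'
```

```text
time_s: 4.3
tool_pos: [0.4793, -0.1331, 0.165]
tcp_rot: [-3.127, -0.306, 0.0]
wrist_force: [-0.0, 0.5, -1.0]
width: 0.476
grip_force: 25.0
time_s: 4.55
tool_pos: [0.4928, -0.1305, 0.1969]
tcp_rot: [3.126, 0.307, 0.003]
wrist_force: [-1.7, -0.0, -2.2]
width: 0.476
grip_force: 25.0
```

```bash
python3 -m jog '[{"translation":[0.207,0,-0.351],"delta_rot":[0,0,0],"fingers":35},{"translation":[0.237,0,-0.332],"delta_rot":[0,0,0],"fingers":35},{"translation":[0.265,0,-0.310],"delta_rot":[0,0,0],"fingers":35},{"translation":[0.291,0,-0.286],"delta_rot":[0,0,0],"fingers":35},{"translation":[0.315,0,-0.259],"delta_rot":[0,0,0],"fingers":35},{"translation":[0.336,0,-0.231],"delta_rot":[0,0,0],"fingers":35},{"translation":[0.355,0,-0.201],"delta_rot":[0,0,0],"fingers":35},{"translation":[0.371,0,-0.169],"delta_rot":[0,0,0],"fingers":35},{"translation":[0,0,0],"delta_rot":[0,0,0],"fingers":35},{"translation":[0,0,0],"delta_rot":[0,0,0],"fingers":35}]'
python3 -c "
from h import *
s=manip.get_state();d=s['tool_pos']+[0,0,-.061]-disp([.5864,-.1121,.1942,0],[0,0,0]);u=d@[.981,.193,0];print(np.degrees(np.arctan2(d[2],-u)),np.hypot(d[2],u),s['wrist_force'],s['width'])"
```

```text
time_s: 5.38
tool_pos: [0.5845, -0.1123, 0.2794]
tcp_rot: [-3.126, -0.307, 0.005]
wrist_force: [-4.1, -1.1, -1.1]
width: 0.473
grip_force: 25.0
67.64555359835627 0.18644384237332595 [-4.12393555 -1.09115429 -1.12869934] 0.4733403847089778
```

```bash
python3 -m jog '[{"translation":[0,0,0],"delta_rot":[0,0,0],"fingers":87},{"translation":[0,0,0],"delta_rot":[0,0,0],"fingers":87},{"translation":[0,0,0],"delta_rot":[0,0,0],"fingers":87},{"translation":[0,0,0],"delta_rot":[0,0,0],"fingers":87},{"translation":[0,0,0],"delta_rot":[0,0,0],"fingers":87},{"translation":[0,0,0],"delta_rot":[0,0,0],"fingers":87},{"translation":[0,0,-1],"delta_rot":[0,0,0],"fingers":87},{"translation":[0,0,-1],"delta_rot":[0,0,0],"fingers":87},{"translation":[0,0,0],"delta_rot":[0,0,0],"fingers":87},{"translation":[0,0,0],"delta_rot":[0,0,0],"fingers":87}]'
python3 - <<'E'
from h import *
shot('side','d2.png');shot('scene','s2.png')
a=cv2.imread('pics/d2.png')[90:240,210:310];b=cv2.imread('pics/s2.png')[130:250,200:340]
A=cv2.resize(a,(400,600),interpolation=cv2.INTER_CUBIC);B=cv2.resize(b,(400,343),interpolation=cv2.INTER_CUBIC)
A=np.hstack([A,np.vstack([B,np.zeros((257,400,3),np.uint8)])]);cv2.imwrite('pics/c2.png',A)
E
```

```text
time_s: 6.22
tool_pos: [0.5855, -0.1121, 0.3646]
tcp_rot: [3.124, 0.306, 0.011]
wrist_force: [-0.2, 0.7, -0.4]
width: 0.988
grip_force: 0.0
```

View pics/c2.png

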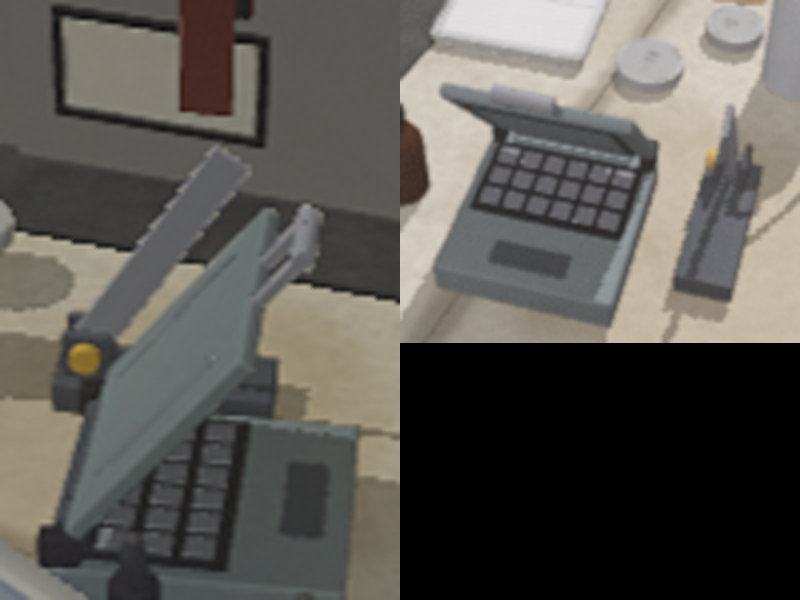

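```bash
cat > ang.py <<'E'
from h import *
def ang(cs,cd,o):
    p0=[.5864,-.1121,.1942]
    P=lambda t,x,y,z:disp(p0+[t],[x,y,z])
    F=lambda t:np.array([proj(cs if c=='s' else cd,P(t,x,y,z))[0]-uv for c,x,y,z,uv in o])
    r=least_squares(lambda q:F(q[0]).ravel(),[1.],loss='soft_l1'); print(np.degrees(r.x),F(r.x[0]).round(1).tolist())
    for i in range(len(o)): print(np.degrees(least_squares(lambda q:F(q[0])[i],[1.]).x).round(1),end=' ')
E
python3 - <<'E'
from ang import *
A=lambda u,v:np.array([210+(u+.5)/4-.5,90+(v+.5)/4-.5]); B=lambda u,v:np.array([200+(u-400)/2.857,130+v/2.857])
ang(load('s2.png')['c'],load('d2.png')['c'],[('d',-.154,-.069,.0014,A(272,212)),('d',-.154,.069,.0014,A(245,367)),('d',-.187,.021,0,A(312,255)),('d',-.187,-.021,0,A(308,212)),('s',-.187,.021,0,B(494,93)),('s',-.187,-.021,0,B(556,104))])
E
sed -i 's/bl(p,\[-.152,0,-.0\])/bl(p,[-.152,0,.012])/;s/B(661,52)/B(661,47)/' fitg.py; python3 fitg.py
```

```text
[53.02274407] [[0.0, -1.8], [-0.1, -1.4], [-2.6, 1.2], [0.1, 0.3], [-0.6, 0.2], [-0.6, 0.5]]
[52.2] [52.4] [52.3] [53.2] [53.2] [53.4] [ 6.511e-01 -2.269e-01  2.097e-01  9.886e-01  2.000e-04] yaw,theta [12.01 56.64] tip [ 0.613 -0.235  0.163]
[-1.1, 0.6, 0.5, 0.0, 1.4, 0.9, 0.6, 0.2, -0.5, -0.8, 0.0, 0.3, -0.6, 0.5, 0.5, 1.4, 0.8, 0.9, -1.1, -0.3, -0.1, -0.9]
[ 6.510e-01 -2.275e-01  1.940e-01  9.896e-01  3.000e-04] yaw,theta [11.12 56.7 ] tip [ 0.613 -0.235  0.163]
[-1.1, 0.5, 0.5, 0.0, 1.4, 0.9, 0.7, 0.2, -0.4, -0.8, 0.0, 0.3, -0.8, 0.4, 0.2, 1.5, 0.6, 1.1, -1.3, -0.4, 0.5, -0.6]
```

```bash
python3 -m jog '[{"translation":[-0.52,0,0],"delta_rot":[0,0,0],"fingers":87},{"translation":[-0.52,0,0],"delta_rot":[0,0,0],"fingers":87},{"translation":[0,0,0],"delta_rot":[0,0,0],"fingers":87},{"translation":[0,0,0.7],"delta_rot":[0,0,0],"fingers":87},{"translation":[0,0,0.7],"delta_rot":[0,0,0],"fingers":87},{"translation":[0,0,0.7],"delta_rot":[0,0,0],"fingers":87},{"translation":[0,0,0.6],"delta_rot":[0,0,0],"fingers":87},{"translation":[0,0,0],"delta_rot":[0,0,0],"fingers":35},{"translation":[0,0,0],"delta_rot":[0,0,0],"fingers":35},{"translation":[0,0,0],"delta_rot":[0,0,0],"fingers":35}]'
python3 -m jog '[{"translation":[0,0,0],"delta_rot":[0,0,0],"fingers":35},{"translation":[0,0,0],"delta_rot":[0,0,0],"fingers":35},{"translation":[0,0,0],"delta_rot":[0,0,0],"fingers":35},{"translation":[0,0,0],"delta_rot":[0,0,0],"fingers":35},{"translation":[0,0,0],"delta_rot":[0,0,0],"fingers":35},{"translation":[0,0,0],"delta_rot":[0,0,0],"fingers":35},{"translation":[0,0,0],"delta_rot":[0,0,0],"fingers":35}]'
```

```text
time_s: 7.15
tool_pos: [0.5446, -0.1202, 0.2536]
tcp_rot: [3.126, 0.307, 0.001]
wrist_force: [-1.5, -0.7, 0.2]
width: 0.8
grip_force: 0.0
time_s: 7.73
tool_pos: [0.5442, -0.1203, 0.2532]
tcp_rot: [3.126, 0.306, 0.0]
wrist_force: [-2.0, -0.3, 2.8]
width: 0.476
grip_force: 25.0
```

```bash
python3 -m jog '[{"translation":[0.308,0,-0.214],"delta_rot":[0,0,0],"fingers":35},{"translation":[0.324,0,-0.188],"delta_rot":[0,0,0],"fingers":35},{"translation":[0.346,0,-0.165],"delta_rot":[0,0,0],"fingers":35},{"translation":[0.351,0,-0.133],"delta_rot":[0,0,0],"fingers":35},{"translation":[0,0,0],"delta_rot":[0,0,0],"fingers":35},{"translation":[0,0,0],"delta_rot":[0,0,0],"fingers":35},{"translation":[0,0,0],"delta_rot":[0,0,0],"fingers":35}]'
python3 -m jog '[{"translation":[0,0,0],"delta_rot":[0,0,0],"fingers":87},{"translation":[0,0,0],"delta_rot":[0,0,0],"fingers":87},{"translation":[0,0,0],"delta_rot":[0,0,0],"fingers":87},{"translation":[0,0,0],"delta_rot":[0,0,0],"fingers":87},{"translation":[0,0,0],"delta_rot":[0,0,0],"fingers":87},{"translation":[0,0,0],"delta_rot":[0,0,0],"fingers":87},{"translation":[0,0,-1],"delta_rot":[0,0,0],"fingers":87},{"translation":[0,0,-1],"delta_rot":[0,0,0],"fingers":87},{"translation":[0,0,0],"delta_rot":[0,0,0],"fingers":87},{"translation":[0,0,0],"delta_rot":[0,0,0],"fingers":87}]'
python3 - <<'E'
from h import *
shot('side','d3.png');shot('scene','s3.png')
a=cv2.imread('pics/d3.png')[90:240,210:310];b=cv2.imread('pics/s3.png')[130:250,200:340]
A=cv2.resize(a,(400,600),interpolation=cv2.INTER_CUBIC);B=cv2.resize(b,(400,343),interpolation=cv2.INTER_CUBIC)
A=np.hstack([A,np.vstack([B,np.zeros((257,400,3),np.uint8)])]);cv2.imwrite('pics/c3.png',A)
E
```

```text
time_s: 8.32
tool_pos: [0.5955, -0.1101, 0.2802]
tcp_rot: [-3.127, -0.306, 0.004]
wrist_force: [-4.5, 0.0, 1.2]
width: 0.477
grip_force: 25.0
time_s: 9.15
tool_pos: [0.5969, -0.1099, 0.3646]
tcp_rot: [3.124, 0.307, 0.011]
wrist_force: [0.1, 0.6, 0.5]
width: 0.989
grip_force: 0.0
```

View pics/c3.png

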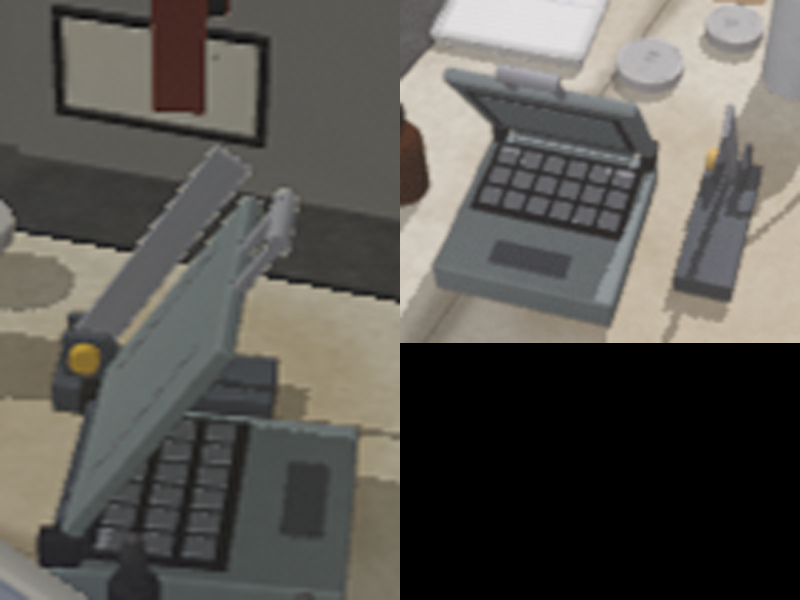

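Run:
```python
from ang import *
A=lambda u,v:np.array([210+(u+.5)/4-.5,90+(v+.5)/4-.5]); B=lambda u,v:np.array([200+(u-400)/2.857,130+v/2.857])
ang(load('s3.png')['c'],load('d3.png')['c'],[('d',-.154,-.069,.0014,A(250,200)),('d',-.154,.069,.0014,A(221,353)),('d',-.187,.021,0,A(284,241)),('d',-.187,-.021,0,A(284,196)),('s',-.187,.021,0,B(500,73)),('s',-.187,-.021,0,B(561,85))])
# direct: side-view vanishing comparison: edge directions of panel far/near edge vs predicted for blade angle
```

```text
[57.33891976] [[0.9, -1.9], [0.7, -1.3], [-1.6, 0.6], [0.3, 0.2], [-0.9, -0.2], [-0.6, -0.2]]
[57.2] [57.3] [56.7] [57.6] [57.4] [57.3]
```

Run:
```python
from h import *
from fitg import bl
c=load('d3.png')['c']
dr=lambda q:np.degrees(np.arctan2(-(q[1]-q[0])[1],(q[1]-q[0])[0]))
for t in (54,56,58,60):
    th=np.radians(t); g=[.651,-.2275,.194,th,0]
    print(t,'blade',dr(proj(c,bl(g,[[-.04,.0025,.012],[-.152,.0025,.012]]))).round(2),dr(proj(c,bl(g,[[-.04,.0025,-.012],[-.152,.0025,-.012]]))).round(2),
     'panel near,far',[dr(proj(c,disp([.5864,-.1121,.1942,th],[[-.012,y,.0014],[-.154,y,.0014]]))).round(2) for y in(.069,-.069)])
for n,a,b in(('bladeL',(83,320),(218,148)),('bladeR',(115,335),(248,172)),('near',(68,528),(221,353)),('far',(105,387),(250,200))): print(n,np.degrees(np.arctan2(a[1]-b[1],b[0]-a[0])))
```

```text
[ 6.511e-01 -2.269e-01  2.097e-01  9.886e-01  2.000e-04] yaw,theta [12.01 56.64] tip [ 0.613 -0.235  0.163]
[-1.1, 0.6, 0.5, 0.0, 1.4, 0.9, 0.6, 0.2, -0.5, -0.8, 0.0, 0.3, -0.6, 0.5, 0.5, 1.4, 0.8, 0.9, -1.1, -0.3, -0.1, -0.9]
[ 6.510e-01 -2.275e-01  1.940e-01  9.896e-01  3.000e-04] yaw,theta [11.12 56.7 ] tip [ 0.613 -0.235  0.163]
[-1.1, 0.5, 0.5, 0.0, 1.4, 0.9, 0.7, 0.2, -0.4, -0.8, 0.0, 0.3, -0.8, 0.4, 0.2, 1.5, 0.6, 1.1, -1.3, -0.4, 0.5, -0.6]
54 blade 48.22 47.4 panel near,far [np.float64(45.34), np.float64(47.05)]
56 blade 50.57 49.73 panel near,far [np.float64(47.78), np.float64(49.4)]
58 blade 52.95 52.09 panel near,far [np.float64(50.26), np.float64(51.77)]
60 blade 55.35 54.47 panel near,far [np.float64(52.79), np.float64(54.17)]
bladeL 51.87220869363395
bladeR 50.78724296403152
near 48.83726211732765
far 52.20996184561584
```

```bash
python3 -c "
from cell import manip
print(manip.hand_in())"
```

```text
the job is handed in; nothing more can be done
None
```

The display now stands at about 57.3° against about 56.8° for the gauge blade (camera measurements), and I handed the job in about 9 s into the run. The gripper had let go and risen clear; the last camera views showed the gauge and bottle undisturbed, and hand-in returned no verdict.

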